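Power up, unlock and weigh a stone find on the bench scale

ROBOT

A 7-joint arm with a two-finger parallel gripper is mounted at the origin on the work surface. World frame = base frame: x ahead of the robot, y to its left, z up, the work surface at z = 0. Lengths are in mm, angles in degrees, forces in N, time in s.
With the tool pointing down it reaches from about 425 to 875 mm from the base axis. Payload 8.4 kg.
Tool frame: the origin (TCP) lies on the centre line of the jaws, within the pads' length; the fingertips stand 8 mm ahead of it and the grasp point (between the pads) lies 11 mm behind it; z points along the fingers, y is the line along which they close (so a half turn about z gives the same grasp; the last joint's range is limited). The gripper opens to 85 mm and grips with 20 to 120 N. Pads are 22 mm wide; open, the fingers measure 114 mm over their backs; the gripper's body (76 mm by 85 mm) begins 54 mm behind the grasp point. The pads swing forward as they close: fully open they stand 13 mm farther back than shut.
Start: joints at [65.993, 19.091, 2.286, 83.961, -0.768, 76.965, -3.352], TCP at [204.322, -617.023, 239.308] pointing down, gripper open.
Joint ranges: [-147.57, 147.57], [-21.85, 119.76], [-74.77, 79.35], [14.55, 137.4], [-85.83, 265.84], [4.83, 119.75], [-152.11, 152.11]. Speed limits (degrees/s): [127.2, 127.2, 159.86, 159.86, 180, 180, 180].

INTERFACE

Orientations are given as a 3x3 rotation matrix whose columns are the frame's x, y, z axes.
In Python, from rig import get_state, cams, sign_off gives the robot as it stands. The module is installed in compiled form; this text tells all that it offers.
- The arm moves only by the tool apply_moves, never from a script. Its argument "series" is a list of rows, each a list of 6 numbers: the shift along the world's x, y, z in m, then the turn, a rotation vector about the world's x, y, z in rad. In form: [[dx, dy, dz, wx, wy, wz], ...]. A call has 1 to 12 rows; each row shifts and turns the commanded pose from where the row before left it; what a row does not reach is not made up. A row lasts 1/10 s, in which the tool goes at most 50 mm and 8.59 degrees, less where a joint would pass 70% of its speed; a pose out of reach is approached as far as the arm can. A call with a gripper value outside its range is refused whole. "jaw" is the closure, from 0 (fully open) to 1 (shut), set as the call begins (left out, the last holds). The fingers move at their own pace and stop on an object; "grip_force" is the grip in N (left out, the last holds). Time passes only in rows, so rows that do not move let the fingers close. It gives the time, the measured TCP pose, the force, the opening and the grip force at its end, in the units of the state.
- get_state(): the state, without advancing time (a new reading comes with each control period).
- cams.snapshot(name): name is "side" or "top" or "wrist"; returns the picture (480x640x3 uint8, red, green, blue); there is no depth.
- cams.calibration(name): a dict with "vfov" (degrees; the focal length in pixels is half the picture's height over the tangent of half this angle, whatever the lens; pixels are square), "cx", "cy" (the principal point, pixels), "camera_from_world" (4x4, takes a point from world to camera coordinates). Camera axes: x right, y down, z forward; pixel columns grow to the right and rows downward; lengths in mm; the calibration is good to about 2 mm. A picture is of the moment at which its call begins: read the wrist's pose just before it. calibration takes no time and is no camera call; for the wrist camera it gives the pose at the moment of the call.
- sign_off(): hands the job in; it is judged then, once.
The state is a dict: "time_s": time; "q": joint angles; "dq": joint speeds; "effort": joint torques, N m; "tool_pos": TCP position; "orientation": TCP orientation; "wrist_force": force on the tool from outside, world axes, zero at the start; "wrist_torque": the same for the moment, N m; "gripper_width": finger opening in mm; "grasp_force": force on a finger pad.
Only numpy, scipy, OpenCV 4.12 (cv2) and the standard library are available. Lean on these libraries where they do the work, as an engineer would, in place of code of your own. Each camera call takes 0.05 s, during which the arm holds its last target. There are 200 camera calls.

TASK

Weigh the stone pestle lying on the bench scale. With the closed fingertips, first press the raised end of the wide rocker on the power box fully down, then push the scale's lock slide all the way to the far end of its slot, away from the keys, then press the long bar key fully down and let it come up again. Nothing is to be picked up or shifted: leave the power box where it stands, and leave the other two keys, the narrow rocker, the pestle and the other finds and tools alone.

Things in the scene. Friction and masses are not known exactly. Their poses are not given: they have to be found in the camera images.
- scale: Grey bench scale, fixed, 290 (its x) x 280 (its y) mm, flat deck 60 mm above the table. Origin: centre of its underside; x runs from the key side (near the robot) to the pan side, y to the left, z up. The front 115 mm of the deck has a row of controls, all at x = -105 mm, from left to right: black lock slide, long bar key, small round key, small square key. A flat display lies behind the keys.
- scale_pan (a point): Centre of the top of the steel pan (170 x 260 mm) on the rear of the scale, 72 mm above the table; the pestle lies on it.
- weigh_key_top (a point): Centre of the top of the white long bar key at y = -20 mm on the scale; the key is 22 mm (scale x) x 60 mm (scale y), its top 74 mm above the table (14 above the deck) when up. Sinks with the key.
- weigh_key (a joint): Travel of the bar key in m: 0 up, 0.006 fully down. Spring return: about 1.5 N starts it, 5 N holds it fully down.
- lock_mid (a point): Middle of the black lock slide, an upright lug 24 mm (scale x) x 14 mm (scale y) x 22 mm tall, standing 2 to 24 mm above the deck (its middle is 73 mm above the table). It slides along the scale's +y (to the left, away from the keys). Between it and the bar key at least 50 mm of deck are free for the fingers.
- lock (a joint): Position of the lock slide in m: 0 locked (near the keys), 0.04 at the far, free end of its slot. It starts between 0 and 0.008 and stays where it is left; about 2 N moves it.
- power_box: Loose grey power box, about 1.8 kg, 110 (its x) x 140 (its y) x 48 mm high, left or right of the scale. Origin: centre of its underside; x away from the robot, y to the left, z up. On top are two white V-shaped rockers in black frames, wide (34 mm, at y = +32 mm) and narrow (16 mm, at y = -36 mm), each 56 mm long along x with its pivot line in the middle. Both have the far (+x) end raised.
- wide_rocker_pivot (a point): Point on the box, on the wide rocker's pivot line, in the middle of its width, at the crease of its top face, 55 mm above the table (7 mm above the box's top). Does not move with the rocker.
- wide_rocker_end (a point): Middle of the top edge of the wide rocker's raised end, 28 mm from the crease; 67 mm above the table when off, level with the pivot (55 mm above the table) when fully pressed. Moves with the rocker.
- wide_rocker (a joint): Tilt of the wide rocker in rad: 0 off (far half raised 25 degrees, near half level), 0.44 fully on (far half level). It starts between 0 and 0.05, stays where it is left; 4 to 7 N on the raised end moves it.
- narrow_rocker (a joint): Tilt of the narrow rocker, likewise; to be left off at 0.
- round_key (a joint): Travel in m (0.006 fully down) of the small round white key, 18 mm diameter, 14 mm above the deck, at y = -80 mm on the scale; not to be pressed.
- square_key (a joint): Travel in m (0.006 fully down) of the small square white key, 16 mm, 14 mm above the deck, at y = -115 mm on the scale; not to be pressed.
- pestle_mid (a point): Middle of the brown stone pestle, 125 mm long and up to 38 mm thick, lying on the scale's pan.
- bead: Pale stone bead, 40 mm across and 22 mm high, in a low card tray (130 x 140 x 30 mm, fixed) on the side of the scale opposite to the power box. Origin at its underside.
- jar: Amber jar, 40 mm diameter, 60 mm high, beyond the work on the right. Origin at its underside.
- stone_cone: Brown stone cone, 44 mm across, 58 mm high, beyond the work on the left. Origin at its underside.
- ruler: Wooden ruler, 300 x 28 x 5 mm, lying between the robot and the scale. Origin at the centre of its underside.
- brush: Brush, 170 mm long, lying flat at the far left.
There are look-alikes about, which are no part of the job. Leave any blue look-alike of the power_box alone.

How it is judged:
By the outcome, as a careful person would: the job done as asked, in the order asked, and still so for the second after the job is handed in, with the robot touching nothing.
It also fails if it takes over 51 s, if anything falls off the work surface, if the arm or the gripper's body presses on something with over 40 N, if the wrist force passes 120 N, or if a joint passes its speed limit or range.

## Working session

There is one attempt and no reset: what is moved stays moved. The work goes in short steps, Python scripts to look and compute and a tool call to move; the robot and the scene stay as the last step left them, time stands still between calls to the robot, and variables do not carry over. Pictures are saved under pics/ and viewed, at most 10 in all, crops included, and the job is handed in when it is done.

Besides the shell and the picture viewer there is one more tool, called after "Emit:" as name(argument=value, ...) on one line, values as JSON. apply_moves: Moves the arm, as the interface text tells. Its arguments: {"type":"object","properties":{"series":{"type":"array","items":{"type":"array","items":{"type":"number"}}},"jaw":{"type":"number"},"grip_force":{"type":"number"}},"required":["series"]}

```bash
mkdir -p pics; cat > h.py <<'E'
import numpy as np, cv2
from rig import get_state, cams, sign_off
def ray(cal,u,v):
    f=240/np.tan(np.radians(cal["vfov"])/2); T=np.array(cal["camera_from_world"])
    d=T[:3,:3].T@np.array([(u-cal["cx"])/f,(v-cal["cy"])/f,1]); return -T[:3,:3].T@T[:3,3],d
def onz(cal,u,v,z):
    o,d=ray(cal,u,v); return (o+d*(z-o[2])/d[2]).round(1)
def proj(cal,p):
    f=240/np.tan(np.radians(cal["vfov"])/2); T=np.array(cal["camera_from_world"])
    c=T[:3,:3]@np.array(p)+T[:3,3]; return np.array([cal["cx"]+f*c[0]/c[2],cal["cy"]+f*c[1]/c[2]]).round(1)
def save(n,im): cv2.imwrite("pics/"+n+".png",cv2.cvtColor(im,cv2.COLOR_RGB2BGR))
E
python3 - <<'E'
from h import *
for n in("top","side"):
    save(n,cams.snapshot(n)); c=cams.calibration(n); print(n,c["vfov"],c["cx"],c["cy"],ray(c,320,240))
print(get_state()["orientation"])
E
```

```text
top 49.80015326514646 324.73011558735107 238.5701583596771 (array([ 402.34310108,   75.41330285, 1247.58847587]), array([ 0.14148947,  0.01000844, -0.9899353 ]))
side 54.18723027092829 317.61539606271185 244.18361895986314 (array([352.4554274 , 797.9636535 , 970.68079173]), array([ 0.19990567, -0.64402534, -0.73849472]))
[[ 9.49312228e-01  3.14334173e-01 -5.66318858e-04]
 [ 3.14334662e-01 -9.49311283e-01  1.34466504e-03]
 [-1.14938708e-04 -1.45452061e-03 -9.99998936e-01]]
```

View pics/top.png

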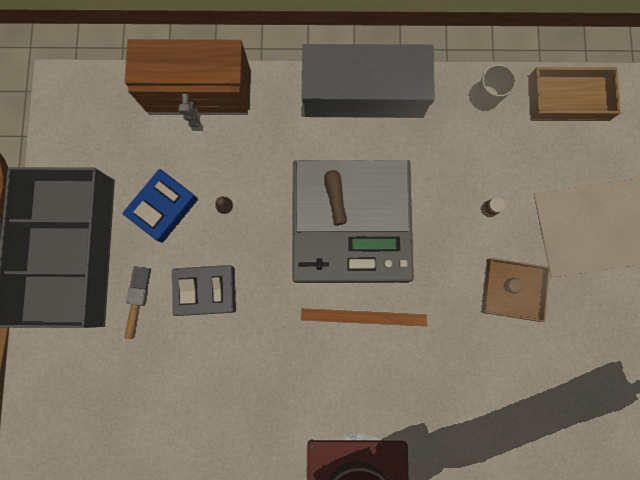

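View pics/side.png

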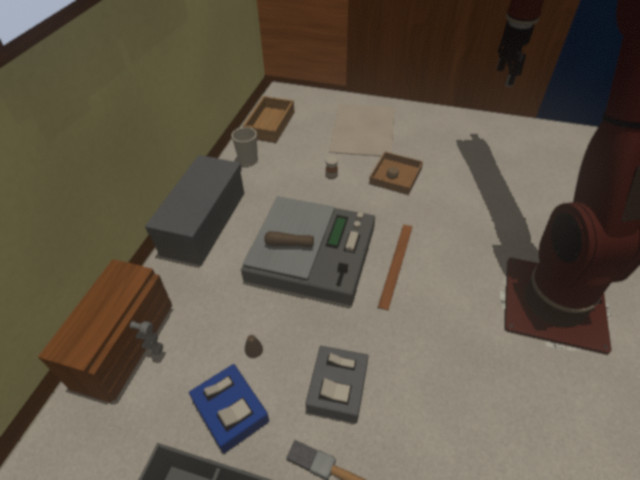

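The top view shows two possible power boxes: the grey one at (203,290), whose wide rocker is at (187,291), and a blue look-alike at (160,205) with its rocker at (148,213). I choose grey. On the scale, the lock lug is at about (319,264), the bar key at (361,264), and the round and square keys at (388,264) and (403,264). Next I measure these and check a close crop.

```bash
python3 - <<'E'
from h import *
im=cv2.cvtColor(cv2.imread("pics/top.png"),cv2.COLOR_BGR2RGB); c=cams.calibration("top")
hsv=cv2.cvtColor(im,cv2.COLOR_RGB2HSV)
def cont(m,roi,amin,zs,nm):
    x0,y0,x1,y1=roi; k=np.zeros_like(m); k[y0:y1,x0:x1]=m[y0:y1,x0:x1]
    for q in cv2.findContours(k,cv2.RETR_EXTERNAL,cv2.CHAIN_APPROX_NONE)[0]:
        a=cv2.contourArea(q)
        if a<amin: continue
        M=cv2.moments(q); u,v=M['m10']/M['m00'],M['m01']/M['m00']
        W=np.array([onz(c,*p[0],zs)[:2] for p in q],np.float32)
        r=cv2.minAreaRect(W); print(nm,a,round(u,1),round(v,1),onz(c,u,v,zs),"rect",np.round(r[0],1),np.round(r[1],1),round(r[2],1))
white=((im.min(2)>150)).astype(np.uint8)
cont(white,(170,262,238,318),20,58,"rock")
cont(white,(340,254,412,274),15,74,"key")
cont((im.max(2)<45).astype(np.uint8),(297,255,335,274),10,73,"lock")
g=((hsv[...,1]<60)&(im.max(2)<125)).astype(np.uint8)
cont(g,(165,258,242,322),2000,48,"box")
g=((hsv[...,1]<25)&(im.max(2)<190)).astype(np.uint8)
cont(g,(285,150,420,290),3000,60,"scale")
a=cv2.resize(im[255:325,165:240],None,fx=5,fy=5,interpolation=2)
b=cv2.resize(im[235:290,288:418],None,fx=5,fy=5,interpolation=2)
o=np.zeros((625,650,3),np.uint8);o=np.zeros((600,800,3),np.uint8);o[:350,:375]=a[:350];o[325+0:600,150:800]=b[:275];save("crop",o)
E
```

```text
lock 99.0 315.1 264.0 [514.9  98.   73. ] rect [515.  101.6] [66.1 22.9] 90.0
box 2955.0 203.2 290.2 [454.8 356.4  48. ] rect [455.4 356.2] [111.4 146.7] 4.0
scale 7743.0 352.0 196.0 [677.1  13.2  60. ] rect [677.9  13.3] [173.1 272.6] 0.4
```

View pics/crop.png

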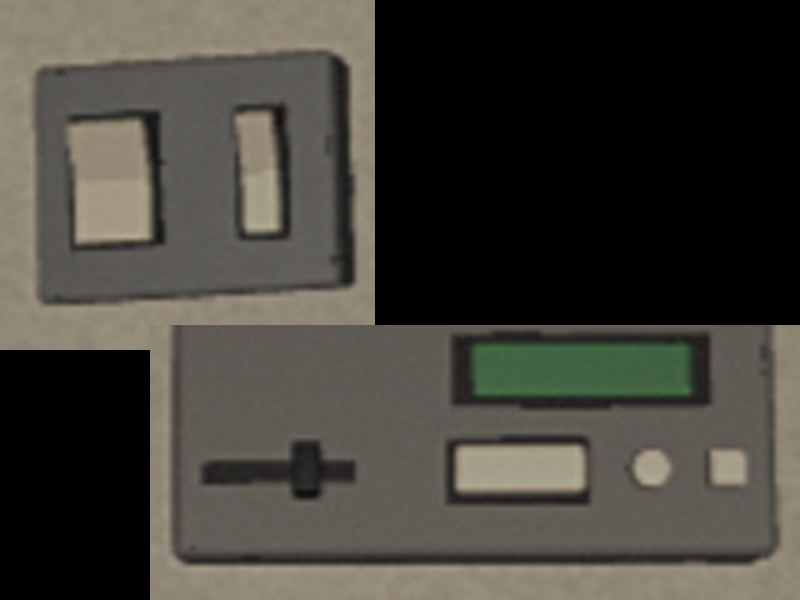

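The crops confirm the choice. The grey box's wide rocker has its raised far edge at about (185.6,278) and its crease at (187,290.4). The lock lug is at (318.6,263.6), near the key end of its slot, and the bar key is at (361.6,263.2).

```bash
python3 - <<'E'
from h import *
c=cams.calibration("top")
for n,u,v,z in [("rend",185.6,278.1,67),("crease",187.0,290.4,55),("lug",318.6,263.6,84),("bar",361.6,263.2,74),("round",388,263.2,74),("slotL",300,263.6,60),("slotR",328.6,263.6,60)]: print(n,onz(c,u,v,z))
E
```

```text
rend [481.1 393.3  67. ]
crease [453.7 392.   55. ]
lug [514.8  89.9  84. ]
bar [517.4  -7.9  74. ]
round [517.8 -68.1  74. ]
slotL [516.8 133.1  60. ]
slotR [517.3  67.1  60. ]
```

Emit:
apply_moves(series=[[0.035,0.033,0,0,0,-0.04],[0.035,0.033,0,0,0,-0.04],[0.035,0.033,0,0,0,-0.04],[0.035,0.033,0,0,0,-0.04],[0.035,0.033,0,0,0,-0.04],[0.035,0.033,0,0,0,-0.04],[0.035,0.033,0,0,0,-0.04],[0.035,0.033,0,0,0,-0.04],[0.01,0.045,0,0,0,0],[0.01,0.045,0,0,0,0],[0.01,0.045,0,0,0,0],[0.01,0.045,0,0,0,0]], jaw=1)

```text
time_s: 1.3
tool_pos: [524.3, -171.1, 239.0]
orientation: [[1.0, -0.0, -0.0], [-0.0, -1.0, 0.0], [-0.0, -0.0, -1.0]]
wrist_force: [1.1, -0.6, -0.4]
gripper_width: 0.0
grasp_force: 0.0
```

Emit:
apply_moves(series=[[0,0.047,0,0,0,0.003],[0,0.047,0,0,0,0.003],[0,0.047,0,0,0,0.003],[0,0.047,0,0,0,0.003],[0,0.047,0,0,0,0.003],[0,0.047,0,0,0,0.003],[-0.01,0.047,0,0,0,0.003],[-0.01,0.047,0,0,0,0.003],[-0.01,0.047,0,0,0,0.003],[-0.01,0.047,0,0,0,0.003],[-0.01,0.047,0,0,0,0.003],[-0.005,0.045,0,0,0,0.003]])

```text
time_s: 2.5
tool_pos: [468.1, 390.9, 239.2]
orientation: [[0.999, 0.036, -0.0], [0.036, -0.999, -0.0], [-0.0, 0.0, -1.0]]
wrist_force: [-0.0, 0.1, 0.3]
gripper_width: 0.3
grasp_force: 0.0
```

```bash
python3 - <<'E'
from h import *
c=cams.calibration("wrist"); im=cams.snapshot("wrist"); save("w1",im)
print(get_state()["tool_pos"],get_state()["wrist_force"],c["vfov"])
for n,p in [("rend",(481.1,393.3,67)),("crease",(453.7,392,55)),("tip",(469,392,231))]: print(n,proj(c,p))
E
```

```text
[464.6435851  398.50753847 238.88191923] [-5.57903347  1.5527974   0.52490968] 71.04338872526135
rend [317.2 206.3]
crease [317.5 231.5]
tip [318.4 299.3]
```

View pics/w1.png

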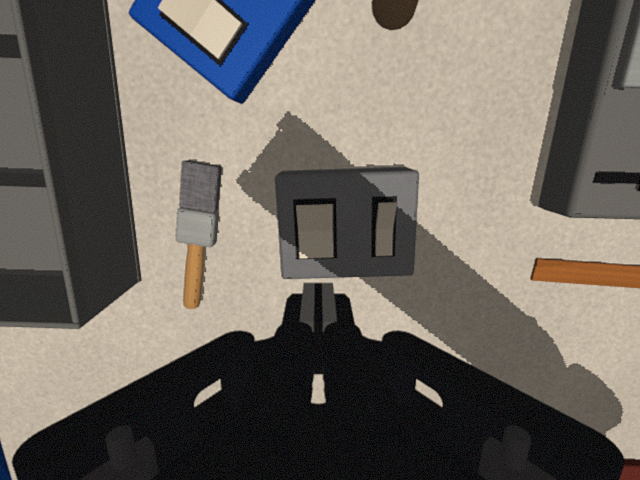

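The rocker sits in the box's shadow at columns 294–336, rows 200–259. The projected raised end (317,206) falls on its far edge, so the position holds. Descending to just above it.

Emit:
apply_moves(series=[[0.0107,0.0035,-0.03,0,0,0],[0,0,-0.04,0,0,0],[0,0,-0.04,0,0,0],[0,0,-0.03,0,0,0],[0,0,-0.01,0,0,0],[0,0,0,0,0,0],[0,0,0,0,0,0],[0,0,0,0,0,0]])

```text
time_s: 3.35
tool_pos: [480.9, 393.3, 91.3]
orientation: [[0.999, 0.036, 0.002], [0.036, -0.999, 0.002], [0.002, -0.002, -1.0]]
wrist_force: [0.0, 0.2, 0.5]
gripper_width: -0.1
grasp_force: 0.0
```

```bash
python3 - <<'E'
from h import *
c=cams.calibration("wrist"); im=cams.snapshot("wrist"); s=get_state()
print(s["tool_pos"],s["wrist_force"])
save("w2",np.clip(cv2.resize(im[180:480,120:520],None,fx=2,fy=2).astype(float)*1.6,0,255).astype(np.uint8))
for p in [(481.1,393.3,67),(453.7,392,55),(480,392.5,81)]: print(proj(c,p))
E
```

```text
[480.84339329 393.22238494  91.18764371] [ 0.64407037 -0.25606947 -0.12318807]
[320.5 286.3]
[320.8 321.7]
[322.3 300.8]
```

View pics/w2.png

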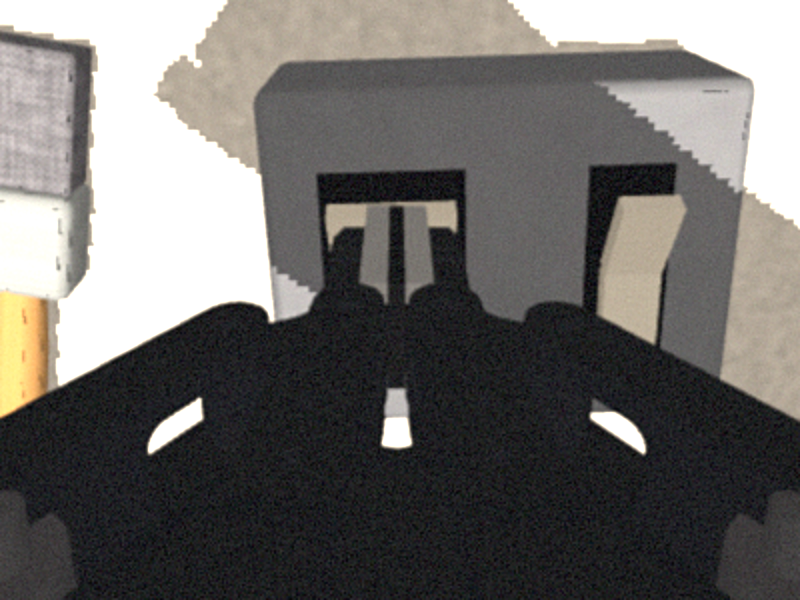

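The fingertips are centred over the wide rocker: crop columns 365–435, with the frame at 318–465. The raised edge is just ahead of them. Pressing now.

Emit:
apply_moves(series=[[0.002,-0.0005,-0.01,0,0,0],[0,0,-0.005,0,0,0],[0,0,-0.005,0,0,0],[0,0,-0.004,0,0,0],[0,0,-0.003,0,0,0],[0,0,0,0,0,0],[0,0,0,0,0,0]])

```text
time_s: 4.1
tool_pos: [483.6, 392.1, 63.0]
orientation: [[0.999, 0.035, 0.003], [0.035, -0.999, 0.001], [0.003, -0.001, -1.0]]
wrist_force: [2.3, -0.7, 6.0]
gripper_width: 0.2
grasp_force: 2.9
```

Emit:
apply_moves(series=[[0,0,-0.002,0,0,0],[0,0,-0.001,0,0,0],[0,0,0,0,0,0],[0,0,0,0,0,0]])

```text
time_s: 4.5
tool_pos: [483.7, 392.3, 62.4]
orientation: [[0.999, 0.035, 0.004], [0.035, -0.999, 0.001], [0.004, -0.0, -1.0]]
wrist_force: [-3.3, -7.8, 27.4]
gripper_width: 0.3
grasp_force: 13.6
```

The force has risen to 27 N, so the rocker has bottomed out. Lifting and checking.

Emit:
apply_moves(series=[[0,0,0.01,0,0,0],[0,0,0.04,0,0,0],[-0.02,0,0.05,0,0,0],[-0.03,0,0.04,0,0,0],[0,0,0,0,0,0],[0,0,0,0,0,0],[0,0,0,0,0,0]])

```text
time_s: 5.2
tool_pos: [433.6, 391.1, 194.5]
orientation: [[0.999, 0.035, -0.001], [0.035, -0.999, -0.001], [-0.001, 0.001, -1.0]]
wrist_force: [0.1, -0.7, -0.7]
gripper_width: 0.0
grasp_force: 0.0
```

```bash
python3 - <<'E'
from h import *
a=cams.snapshot("wrist"); b=cams.snapshot("side")
A=cv2.resize(a[100:300,230:450],(440,400)); B=cv2.resize(b[335:425,295:380],(340,360),interpolation=2)
o=np.zeros((400,800,3),np.uint8); o[:,:440]=np.clip(A*1.7,0,255); o[:360,450:790]=B; save("w3",o); print(get_state()["tool_pos"])
E
```

```text
[433.62214208 391.06811847 194.0845563 ]
```

View pics/w3.png

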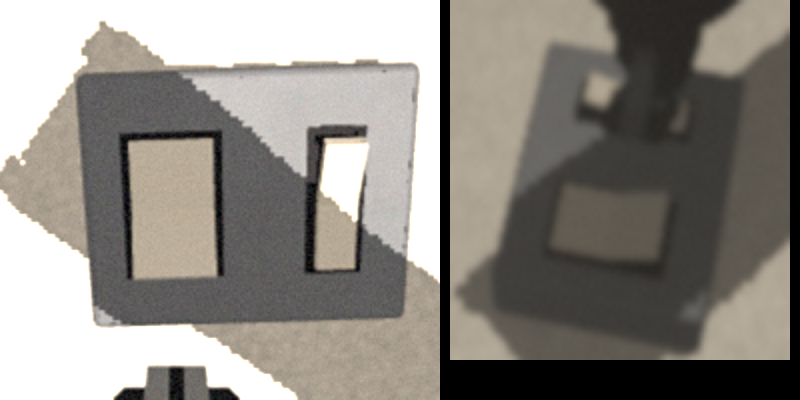

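The wide rocker's far half now lies level and fills its frame. The narrow rocker is still raised and the box hasn't moved. Now to the lock: I'll go down between the lug (right face at about y=83) and the bar key (left edge at about y=22).

Emit:
apply_moves(series=[[0.01,-0.04,0,0,0,-0.004],[0.01,-0.04,0,0,0,-0.004],[0.01,-0.04,0,0,0,-0.004],[0.01,-0.04,0,0,0,-0.004],[0.01,-0.04,0,0,0,-0.004],[0.01,-0.04,-0.01,0,0,-0.004],[0.01,-0.04,-0.02,0,0,-0.004],[0.01,-0.04,-0.02,0,0,-0.004],[0.004,-0.018,-0.02,0,0,-0.004],[0,0,0,0,0,0],[0,0,0,0,0,0],[0,0,0,0,0,0]])

```text
time_s: 6.5
tool_pos: [517.6, 55.4, 126.2]
orientation: [[1.0, 0.001, 0.0], [0.001, -1.0, 0.001], [0.0, -0.001, -1.0]]
wrist_force: [0.5, 0.5, -0.5]
gripper_width: 0.2
grasp_force: 0.0
```

```bash
python3 - <<'E'
from h import *
c=cams.calibration("wrist"); s=get_state(); im=cams.snapshot("wrist"); print(s["tool_pos"],s["wrist_force"])
save("w4",im)
for p in [(516,90,84),(517.4,-7.9,74),(s["tool_pos"]-[0,0,8])]: print(proj(c,p))
E
```

```text
[517.64572991  55.41665746 126.15052805] [ 0.52656378  0.4567328  -0.47376536]
[259.1 275.8]
[426.8 267.5]
[320.6 301.2]
```

View pics/w4.png

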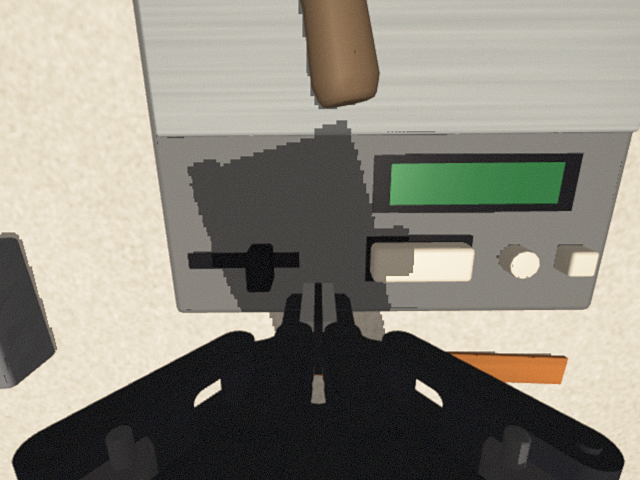

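The lug is at about (260,267), the bar key at (422,262), and the gap between them is clear, with the fingertips above it. Both lie about 3 mm farther out than estimated, so I use x≈519.5.

Emit:
apply_moves(series=[[0.002,0,-0.025,0,0,0],[0,0,-0.015,0,0,0],[0,0,-0.011,0,0,0],[0,0,0,0,0,0],[0,0,0,0,0,0],[0,0,0,0,0,0]])

```text
time_s: 7.15
tool_pos: [520.0, 54.2, 75.5]
orientation: [[1.0, -0.0, 0.001], [-0.0, -1.0, 0.0], [0.001, -0.0, -1.0]]
wrist_force: [-0.1, 0.4, 0.1]
gripper_width: -0.0
grasp_force: 0.0
```

Emit:
apply_moves(series=[[0,0.008,0,0,0,0],[0,0.008,0,0,0,0],[0,0.006,0,0,0,0],[0,0.006,0,0,0,0],[0,0.006,0,0,0,0],[0,0.006,0,0,0,0],[0,0,0,0,0,0],[0,0,0,0,0,0]])

```text
time_s: 7.95
tool_pos: [519.2, 94.4, 74.6]
orientation: [[1.0, 0.0, -0.0], [0.0, -1.0, 0.0], [-0.0, -0.0, -1.0]]
wrist_force: [-0.0, 0.2, 0.5]
gripper_width: 0.1
grasp_force: 0.0
```

Emit:
apply_moves(series=[[0,0.004,0,0,0,0],[0,0.004,0,0,0,0],[0,0.003,0,0,0,0],[0,0.003,0,0,0,0],[0,0,0,0,0,0]])

```text
time_s: 8.45
tool_pos: [519.2, 102.6, 74.5]
orientation: [[1.0, -0.004, -0.002], [-0.004, -1.0, -0.007], [-0.002, 0.007, -1.0]]
wrist_force: [-2.1, -18.8, 6.2]
gripper_width: -0.2
grasp_force: 9.8
```

At 19 N the lug is against its end stop (about 2 N moves it). Backing off, lifting, and moving to above the bar key.

Emit:
apply_moves(series=[[0,-0.01,0,0,0,0],[0,-0.015,0,0,0,0],[0,-0.015,0.01,0,0,0],[0,0,0.03,0,0,0],[0,-0.02,0.02,0,0,0],[0,-0.03,0,0,0,0],[0,-0.022,0,0,0,0],[0,0,0,0,0,0],[0,0,0,0,0,0],[0,0,0,0,0,0]])

```text
time_s: 9.45
tool_pos: [519.5, -2.6, 134.7]
orientation: [[1.0, 0.001, 0.0], [0.001, -1.0, 0.001], [0.0, -0.001, -1.0]]
wrist_force: [-0.0, 0.1, -0.2]
gripper_width: -0.1
grasp_force: 0.0
```

```bash
python3 - <<'E'
from h import *
c=cams.calibration("wrist"); s=get_state(); im=cams.snapshot("wrist"); print(s["tool_pos"],s["wrist_force"])
save("w5",im)
for p in [(519,-6,74),(s["tool_pos"]-[0,0,8])]: print(proj(c,p))
E
```

```text
[519.45936639  -2.64634391 134.68783119] [-0.01110041  0.11711977 -0.18447329]
[325.4 262.5]
[320.5 301.2]
```

View pics/w5.png

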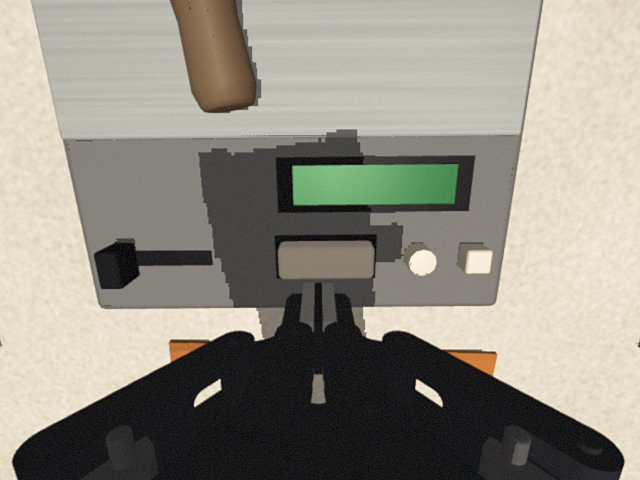

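The lug (116,265) is now at the left end of its slot. The bar key's centre is at (326,260), close to the prediction (325,262). Going down to 2 mm above the key, then pressing.

Emit:
apply_moves(series=[[0.001,-0.0035,-0.03,0,0,0],[0,0,-0.015,0,0,0],[0,0,-0.005,0,0,0],[0,0,0,0,0,0],[0,0,0,0,0,0]])

```text
time_s: 10.0
tool_pos: [521.0, -7.0, 85.5]
orientation: [[1.0, 0.0, 0.001], [0.0, -1.0, 0.0], [0.001, -0.0, -1.0]]
wrist_force: [0.7, -0.7, -0.6]
gripper_width: 0.2
grasp_force: 0.0
```

Emit:
apply_moves(series=[[0,0,-0.003,0,0,0],[0,0,-0.003,0,0,0],[0,0,-0.003,0,0,0],[0,0,0,0,0,0],[0,0,0,0,0,0]])

```text
time_s: 10.5
tool_pos: [521.3, -7.3, 76.3]
orientation: [[1.0, -0.0, 0.002], [-0.0, -1.0, 0.0], [0.002, -0.0, -1.0]]
wrist_force: [2.5, 0.5, 5.4]
gripper_width: -0.2
grasp_force: 2.3
```

Emit:
apply_moves(series=[[0,0,-0.0015,0,0,0],[0,0,-0.001,0,0,0],[0,0,0,0,0,0],[0,0,0,0,0,0]])

```text
time_s: 10.9
tool_pos: [521.5, -7.3, 75.7]
orientation: [[1.0, -0.0, 0.002], [-0.0, -1.0, -0.001], [0.002, 0.001, -1.0]]
wrist_force: [-7.5, 1.4, 27.3]
gripper_width: 0.1
grasp_force: 13.7
```

The force is 27 N against the 5 N that holds the key down, so it is fully down. Lifting clear and checking.

Emit:
apply_moves(series=[[0,0,0.006,0,0,0],[0,0,0.02,0,0,0],[0,0,0.04,0,0,0],[0,0,0.05,0,0,0],[0,-0.03,0.03,0,0,0],[0,-0.04,0,0,0,0],[0,-0.04,0,0,0,0],[0,0,0,0,0,0],[0,0,0,0,0,0],[0,0,0,0,0,0]])

```text
time_s: 11.9
tool_pos: [520.3, -116.4, 218.8]
orientation: [[1.0, 0.001, -0.001], [0.001, -1.0, 0.001], [-0.001, -0.001, -1.0]]
wrist_force: [0.0, 0.1, -0.6]
gripper_width: -0.1
grasp_force: 0.0
```

```bash
python3 - <<'E'
from h import *
save("w6",cams.snapshot("wrist")); s=get_state(); print(s["tool_pos"],s["wrist_force"],s["time_s"])
b=cams.snapshot("top"); a=cv2.cvtColor(cv2.imread("pics/top.png"),cv2.COLOR_BGR2RGB)
x=cams.snapshot("wrist")[100:340]; y=b[150:330,110:430]
o=np.zeros((600,640,3),np.uint8); o[:240]=x; o[240:600]=cv2.resize(y,(640,360)); save("fin",o)
E
```

```text
[ 520.39818985 -116.13292994  218.95276885] [ 0.43150076 -0.45732989  0.10070044] 11.95
```

View pics/fin.png

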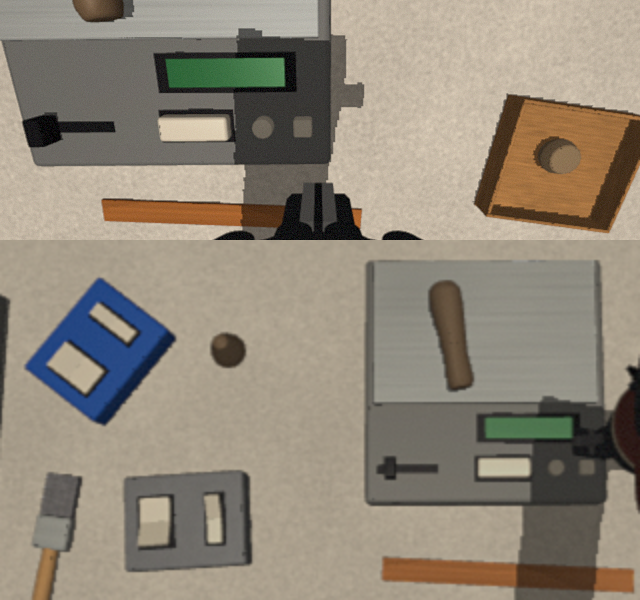

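The final pictures show the lug at the far end of its slot (40,130), the bar key up again (195,128), and the wide rocker switched over (155,520). The narrow rocker is still off and nothing else has moved.

```bash
python3 -c "
from rig import sign_off
print(sign_off())"
```

```text
the job is handed in; nothing more can be done
None
```

The job is handed in: I pressed the wide rocker fully on, pushed the lock slide to its far end, then pressed the bar key fully down and released it, and the final pictures show nothing else moved; it took about 12 s of the 51 s allowed.

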